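# Drive a bottle stopper home in a bottling stand

## Robot

A 6-joint arm with a two-finger parallel gripper is mounted at the origin on a cart in front of the work surface, level with it; the furniture and walls round the work are solid. World frame = base frame: x ahead of the robot, y to its left, z up, the work surface at z = 0. Lengths are in m, angles in rad, forces in N, time in s.
With the tool pointing down it reaches from about 0.3 to 0.95 m from the base axis. Payload 3.1 kg.
Tool frame: the origin (TCP) lies at the centre of the arm's flange, where the gripper is bolted on; the fingertips stand 173 mm ahead of it and the grasp point (between the pads) lies 155 mm ahead of it; z points along the fingers, y is the line along which they close (so a half turn about z gives the same grasp; the last joint's range is limited). The gripper opens to 85 mm and grips with 20 to 120 N. Pads are 22 mm wide; open, the fingers measure 114 mm over their backs; the gripper's body (76 mm by 85 mm) begins 54 mm behind the grasp point. The pads swing forward as they close: fully open they stand 13 mm farther back than shut.
Start: joints at [-1.257, 0.308, 1.634, -0, 1.2, -0.07], TCP at [0.234, -0.58, 0.405] pointing down, gripper open.
Joint ranges: [-3.06, 3.06], [-0.79, 1.96], [0.05, 2.63], [-1.19, 4.34], [0.05, 2.64], [-2.94, 2.94]. Speed limits (rad/s): [2.79, 2.79, 3.14, 3.14, 3.14, 3.14].

## Interface

Orientations are given as a 3x3 rotation matrix whose columns are the frame's x, y, z axes.
In Python, from workcell import state, eyes, env gives the robot as it stands. The module is installed in compiled form; this text tells all that it offers.
- The arm moves only by the tool play_rows, never from a script. Its argument "deltas" is a list of rows, each a list of 7 numbers: the turn, a rotation vector about the tool's x, y, z in units of 5 degrees (1.0 is 5 degrees), then the shift along the tool's x, y, z in units of 30 mm (1.0 is 30 mm), then the closure, from 0 (fully open) to 1 (shut). In form: [[rx, ry, rz, dx, dy, dz, gripper], ...]. A call has exactly 5 rows; each row is the pose to reach, as a shift and turn from the pose commanded when the call began, along the tool's axes at that moment; what a row does not reach only later rows make up. A row lasts 1/10 s, in which the tool goes at most 50 mm and 8.59 degrees, less where a joint would pass 70% of its speed; a pose out of reach is approached as far as the arm can. A call with a gripper value outside its range is refused whole. The fingers move at their own pace and stop on an object; the grip force is fixed at half the most. Time passes only in rows, so rows that repeat a pose let the fingers close, or fill a call up. It gives the time, the measured TCP pose, the force, the opening and the grip force at its end, in the units of the state.
- state(): the state, without advancing time (a new reading comes with each control period).
- eyes.read_camera(name): name is "scene" or "side" or "wrist"; returns the picture (384x512x3 uint8, red, green, blue); there is no depth.
- eyes.camera_info(name): a dict with "vertical_fov" (degrees; the focal length in pixels is half the picture's height over the tangent of half this angle, whatever the lens; pixels are square), "cx", "cy" (the principal point, pixels), "view" (4x4, takes a point from world to camera coordinates); the wrist camera has in their place "hand_eye" (4x4, takes a point from camera to tool coordinates, whose origin is the TCP and whose axes are the flange's). Camera axes: x right, y down, z forward; pixel columns grow to the right and rows downward; lengths in m; the calibration is good to about 2 mm. The wrist camera is an equidistant fisheye: a pixel r from the principal point sees the ray r / f radians off the axis. A picture is of the moment at which its call begins: read the wrist's pose just before it. camera_info takes no time and is no camera call.
- env.job_done(): hands the job in; it is judged then, once.
The state is a dict: "t": time; "q": joint angles; "qvel": joint speeds; "tau": joint torques, N m; "tool_pos": TCP position; "ee_rot": TCP orientation; "wrist_force": force on the tool from outside, world axes, zero at the start; "wrist_torque": the same for the moment, N m; "opening": finger opening in m; "gripper_force": force on a finger pad.
Only numpy, scipy, OpenCV 4.12 (cv2) and the standard library are available. Lean on these libraries where they do the work, as an engineer would, in place of code of your own. Each camera call takes 0.05 s, during which the arm holds its last target. There are 200 camera calls.

## Task

Press the raised bridge of the bottling stand down until it snaps shut under its catch. Then pick up the mallet and strike the sprung driver with it, in brisk but light blows (there is glass underneath), until the stopper is fully home on the bottle. Put the mallet back down on the worktop clear of the stand, with the bridge still shut and the driver sprung back up, and leave everything else standing where it is.

Things in the scene. Friction and masses are not known exactly. Their poses are not given: they have to be found in the camera images.
- stand: Bottling stand, fixed: beech foot 84 (x) x 262 (y) x 16 mm; at its middle a rubber ring holds an amber bottle 62 mm wide, rim 106 mm above the worktop. The bridge hinges on a steel upright at its +y end; at its -y end is a sprung catch with a 12 mm roller 113 mm from the middle, up to 164 mm high. Origin: middle of the underside, under the bottle; z up. Bridge top when shut: 162 mm.
- bridge (a joint): Opening angle of the hinged bridge (rad): 0 = shut, level, under the catch; larger = its free (-y) end raised. Well open it stays put; near shut a spring lifts it again unless it is pressed past the catch (over the last 0.08 rad, about 12 N at the pad). It goes no lower than 0. At 0.85 the pad is about 300 mm above the worktop.
- bridge_hinge (a point): Middle of the bridge's hinge axis (along the stand's x), 105 mm from the stand's middle towards its +y, 154 mm above the worktop.
- bridge_pad (a point): Middle of the top of the ribbed black rubber thumb pad (32 x 44 mm) near the free end of the bridge: 178 mm along the bridge from the hinge axis and 17.5 mm above the bridge's mid-line. Push here; when shut it is 171 mm above the worktop, 73 mm from the stand's middle towards its -y.
- driver_top (a point): Centre of the top of the driver's white striking knob (40 mm diameter, 14 mm high), at the middle of the bridge. With the bridge shut and the driver up it is 210 mm above the worktop, exactly over the stopper and the stand's origin. Its axis is z (vertical when the bridge is shut).
- driver (a joint): How far the driver is pushed down through the bridge (m): 0 = sprung up, 0.022 with its foot on a stopper that is home, at most 0.025. The return spring pushes with 3.6 N at the top and 6 N when down; the foot meets the stopper after 4 mm plus what the stopper is already in.
- stopper (a joint): How far the stopper has been driven down (m): 0 = its cap 18 mm above the bottle's rim, 0.018 = fully home, cap on the rim. A tight fit that resists with some 11 N, more when driven fast, and stays where it is driven, so several blows are usual. Knocks at 0.15 to 0.3 m/s suit; much faster ones, or hard ones when it is home, can crack the glass.
- stopper_top (a point): Centre of the top of the stopper's dark wooden cap (35 mm diameter, 10 mm thick); 116 mm above the worktop when home.
- mallet: Loose meat mallet, 0.36 kg, cast metal head 46 (x) x 54 (y) x 65 mm (flat plain face down, pointed-cleat face up) and a wooden handle. It stands on its plain face with the handle level. Origin: centre of the plain face; z towards the cleat face; the handle points along its own -x, to 156 mm from the head's axis.
- mallet_grip (a point): On the handle's mid-line, 52 mm from the head's axis and 33 mm above the plain face: a good place to grip. The handle is 22 mm wide (own y) and 30 mm high here; the wood begins 32 mm from the head's axis.
- mallet_head (a point): Centre of the mallet's head, 33 mm above the plain face.
- stoppered_bottle_1: Bystander: finished amber bottle with its stopper home, 62 x 62 x 100 mm, loose. Origin under its centre.
- stoppered_bottle_2: Bystander: a second finished bottle, as the first.
- extra_cup: Bystander: small cup without handle, 50 x 50 x 52 mm, loose. Origin under its centre.

How it is judged:
On the way, in this order (a step that is already met when the one before it is completed fails the run):
1. the bridge is shut under its catch and stays so with nothing pressing on it (value of joint bridge below 0.02 rad and contact force between the fingers and stand below 0.2 N), for 0.2 s.
2. the mallet strikes the driver: it goes down at more than 0.12 m/s under the mallet with the bridge shut (velocity of joint driver above 0.12 m/s and contact force between mallet and stand above 1 N and value of joint bridge below 0.02 rad).
3. the stopper is home and the driver has sprung back up (value of joint stopper above 0.016 m and value of joint driver below 0.004 m and value of joint bridge below 0.02 rad), for 0.1 s.
At the end, for the whole second after the job is handed in: The stopper is within 2 mm of fully home, the bridge is shut (below 0.02 rad), the driver has sprung back up (within 4 mm), and the mallet lies or stands at rest on the worktop, off the stand and let go (all of step 3 and height (world z) of mallet_head below 0.045 m and linear speed of mallet below 0.03 m/s and contact force between mallet and stand below 0.2 N and contact force between the fingers and mallet below 0.2 N); the robot touches nothing.
It fails at once if the driver or stand is hit with the mallet with more than 90 N, enough to crack the bottle (contact force between mallet and stand above 90 N).
It fails at once if the stopper is pushed down by the fingers instead of the mallet (velocity of joint stopper above 0.02 m/s and contact force between the fingers and stand above 1 N).
It fails at once if a bystander is moved by more than 3 cm or knocked over (distance of any of stoppered_bottle_1, stoppered_bottle_2, extra_cup from where it was at the start of the episode above 0.03 m or angle between any of stoppered_bottle_1, stoppered_bottle_2, extra_cup's own z axis and vertical above 0.5 rad).
It also fails if it takes over 56 s, if anything falls off the work surface, if the arm or the gripper's body presses on something with over 40 N, if the wrist force passes 120 N, or if a joint passes its speed limit or range.

## Working session

There is one attempt and no reset: what is moved stays moved. The work goes in short steps, Python scripts to look and compute and a tool call to move; the robot and the scene stay as the last step left them, time stands still between calls to the robot, and variables do not carry over. Pictures are saved under pics/ and viewed, at most 10 in all, crops included, and the job is handed in when it is done.

Besides the shell and the picture viewer there is one more tool, called after "Request:" as name(argument=value, ...) on one line, values as JSON. play_rows: Moves the arm, as the interface text tells. Its arguments: {"type":"object","properties":{"deltas":{"type":"array"}},"required":["deltas"]}

```bash
mkdir -p pics
cat > h.py <<'E'
import numpy as np, cv2
from workcell import state, eyes, env
def K(n):
    i=eyes.camera_info(n); f=192/np.tan(np.radians(i["vertical_fov"])/2); return i,f
def ray(n,u,v,s=None):
    i,f=K(n)
    if n=="wrist":
        d=np.array([u-i["cx"],v-i["cy"]]); r=np.hypot(*d); th=r/f
        c=np.array([*(d/max(r,1e-9)*np.sin(th)),np.cos(th)])
        H=np.array(i["hand_eye"]); R=np.array(s["ee_rot"]).reshape(3,3); 
        return R@H[:3,3]+s["tool_pos"], R@H[:3,:3]@c
    V=np.array(i["view"]); c=np.array([(u-i["cx"])/f,(v-i["cy"])/f,1.]); R=V[:3,:3]
    return -R.T@V[:3,3], R.T@c/np.linalg.norm(c)
def plane(n,u,v,z,s=None):
    o,d=ray(n,u,v,s); return o+d*(z-o[2])/d[2]
def proj(n,p):
    i,f=K(n); V=np.array(i["view"]); c=V[:3,:3]@p+V[:3,3]; return c[:2]/c[2]*f+[i["cx"],i["cy"]]
def tri(*rs):
    A=0;b=0
    for o,d in rs:
        M=np.eye(3)-np.outer(d,d); A=A+M; b=b+M@o
    return np.linalg.solve(A,b)
def save(n,fn):
    im=eyes.read_camera(n); cv2.imwrite("pics/"+fn,im[:,:,::-1]); return im
E
python3 - <<'E'
from h import *
s=state(); print(s)
a=save("scene","s0.png"); b=save("side","d0.png"); c=save("wrist","w0.png")
for n in("scene","side","wrist"): print(n,eyes.camera_info(n))
E
```

```text
{'t': 0.0, 'q': array([-1.25671358e+00,  3.09033620e-01,  1.63521497e+00, -1.23452128e-05,
        1.19968583e+00, -6.96902902e-02]), 'qvel': array([ 0.00076519, -0.00068213,  0.00089884,  0.00070987,  0.00018133,
       -0.00031742]), 'tau': array([-7.65620662e-04, -4.15251267e+01, -2.76661223e+01, -2.58741275e-04,
        1.00793075e-02,  1.19768217e-05]), 'tool_pos': array([ 0.23385937, -0.57913582,  0.40341524]), 'ee_rot': array([[ 9.27256906e-01,  3.74425014e-01, -7.34415760e-04],
       [ 3.74425703e-01, -9.27254252e-01,  2.22364879e-03],
       [ 1.51599592e-04, -2.33687783e-03, -9.99997258e-01]]), 'wrist_force': array([ 0.42491631, -0.60640011, -0.05920073]), 'wrist_torque': array([ 0.0306375 , -0.0269285 , -0.06507235]), 'gripper_force': 0.0, 'opening': 0.08540432461039094}
scene {'vertical_fov': 46.47556805054829, 'cx': 254.36383369924684, 'cy': 187.49707180720807, 'view': array([[ 0.77452882, -0.63243837, -0.01126162, -0.6982454 ],
       [-0.49088058, -0.58974815, -0.64127481,  0.16474259],
       [ 0.39892527,  0.50221393, -0.76722865,  1.15761883],
       [ 0.        ,  0.        ,  0.        ,  1.        ]])}
side {'vertical_fov': 53.250347677632, 'cx': 255.00981192651392, 'cy': 187.26641821843765, 'view': array([[ 0.99975818,  0.0218229 , -0.00270812, -0.55294444],
       [ 0.00550859, -0.36775848, -0.92990503, -0.02613938],
       [-0.02128915,  0.92966524, -0.36778976,  1.29494336],
       [ 0.        ,  0.        ,  0.        ,  1.        ]])}
wrist {'vertical_fov': 65.70646984690485, 'cx': 255.74686300368862, 'cy': 186.4602968283931, 'hand_eye': array([[-4.88138252e-04, -9.47035972e-01, -3.21127124e-01,
         8.34712279e-02],
       [ 9.99999816e-01, -5.78008097e-04,  1.84525983e-04,
        -7.89547158e-04],
       [-3.60366821e-04, -3.21126974e-01,  9.47036080e-01,
         3.10049370e-02],
       [ 0.00000000e+00,  0.00000000e+00,  0.00000000e+00,
         1.00000000e+00]])}
```

View pics/s0.png

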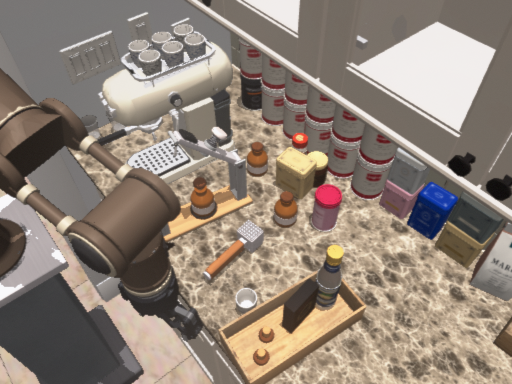

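View pics/d0.png

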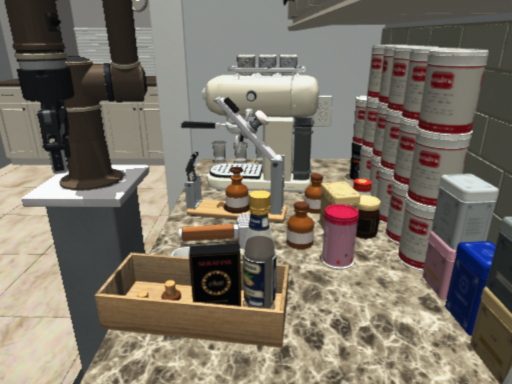

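The scene shows the stand with its foot from about (165,235) to (250,205) and its upright at (238,175). The mallet head is at (250,235) with the handle end at (208,272), the loose bottles are at (285,208) and (257,158), and the cup is at (245,300). I'll crop in for exact pixels.

Run:
```python
from h import *
a=cv2.imread("pics/s0.png")[110:320,130:330]; b=cv2.imread("pics/d0.png")[80:280,170:340]
A=cv2.resize(a,None,fx=2.85,fy=2.85,interpolation=cv2.INTER_CUBIC)
cv2.imwrite("pics/s0c.png",A)
cv2.imwrite("pics/d0c.png",cv2.resize(b,None,fx=3,fy=3,interpolation=cv2.INTER_CUBIC))
for p in [(165,235),(250,205),(203,212)]: print(p,plane("scene",*p,0.016))
for p in [(250,235),(208,272)]: print(p,plane("scene",*p,0.033))
print(plane("scene",245,306,0),plane("scene",286,222,0),plane("scene",257,172,0))
```

```text
(165, 235) [ 0.38339848 -0.26689915  0.016     ]
(250, 205) [ 0.61551434 -0.33164277  0.016     ]
(203, 212) [ 0.50260232 -0.26890141  0.016     ]
(250, 235) [ 0.54689542 -0.41726831  0.033     ]
(208, 272) [ 0.40244979 -0.43568653  0.033     ]
[ 0.42570291 -0.54786391  0.        ] [ 0.66140104 -0.42897137  0.        ] [ 0.71632313 -0.23912815  0.        ]
```

View pics/s0c.png

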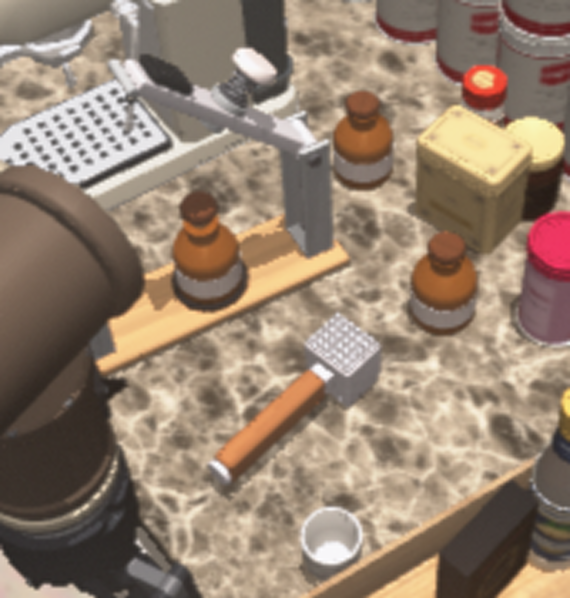

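View pics/d0c.png

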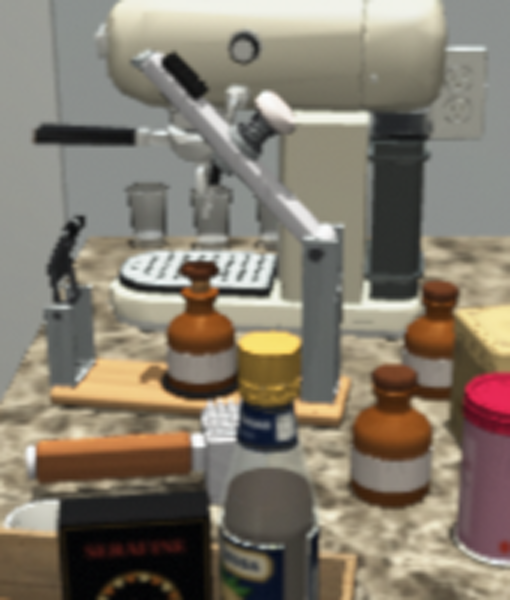

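Run:
```python
from h import *
S=lambda x,y:(x/2.85+130,y/2.85+110); D=lambda x,y:(x/3+170,y/3+80)
for n,a,b in [("cap",(200,203),(200,268)),("pad",(165,73),(183,72)),("knob",(256,64),(276,109)),("b1cap",(446,246),(394,379)),("b2cap",(363,105),(440,290)),("uprighttop",(303,140),(322,235))]:
    r1=ray("scene",*S(*a)); r2=ray("side",*D(*b)); p=tri(r1,r2); print(n,p.round(4), [round(float(np.linalg.norm(np.cross(p-o,d))),4) for o,d in(r1,r2)])
print("cap z.134",plane("scene",*S(200,203),.134),plane("side",*D(200,268),.134))
print("foot right front",plane("scene",*S(349,258),.016),plane("side",*D(342,407),.016),"back right",plane("side",*D(350,375),.016))
print("foot left front",plane("side",*D(52,398),.016),plane("scene",*S(100,368),.016))
print("roller",plane("side",*D(77,222),.158))
print("head",plane("scene",*S(343,347),.065),"butt",plane("scene",*S(221,474),.033),"collar",plane("scene",*S(319,377),.04))
print("corners",[plane("scene",*S(*c),.065).round(4) for c in[(340,316),(382,352),(344,378),(305,346)]])
print("cup",plane("scene",*S(332,537),.052),"b1",plane("scene",*S(446,246),.095),"b2",plane("scene",*S(363,105),.095))
print(state()['t'])
```

```text
cap [ 0.5122 -0.2615  0.1289] [0.0008, 0.0008]
pad [ 0.5007 -0.2619  0.296 ] [0.0006, 0.0006]
knob [ 0.5767 -0.2752  0.2689] [0.0001, 0.0001]
b1cap [ 0.6665 -0.4185  0.0958] [0.0005, 0.0005]
b2cap [ 0.7225 -0.2352  0.099 ] [0.0011, 0.0011]
uprighttop [ 0.6136 -0.2851  0.1646] [0.0023, 0.0023]
cap z.134 [ 0.51100476 -0.26494335  0.134     ] [ 0.51273357 -0.2779133   0.134     ]
foot right front [ 0.63051064 -0.32384396  0.016     ] [ 0.63500545 -0.30251046  0.016     ] back right [ 0.64563045 -0.23493296  0.016     ]
foot left front [ 0.38041457 -0.28847618  0.016     ] [ 0.37676616 -0.27797373  0.016     ]
roller [ 0.40023379 -0.22358217  0.158     ]
head [ 0.54061563 -0.4274005   0.065     ] butt [ 0.3948763  -0.44445876  0.033     ] collar [ 0.51481862 -0.42508983  0.04      ]
corners [array([ 0.5593, -0.4   ,  0.065 ]), array([ 0.5634, -0.4531,  0.065 ]), array([ 0.5213, -0.4527,  0.065 ]), array([ 0.5158, -0.4055,  0.065 ])]
cup [ 0.42562316 -0.55565689  0.052     ] b1 [ 0.66760139 -0.41780243  0.095     ] b2 [ 0.72379536 -0.23268437  0.095     ]
0.15
```

Run:
```python
from h import *
for n,a,b in [("handle end",(99,137),(184,125)),("machine left top",(104,92),(206,95)),("cup top left",(128,46),(237,57))]:
    print(n,tri(ray("scene",*a),ray("side",*b)).round(3))
for p in [(128,165),(160,185)]: print("tray",plane("scene",*p,.05).round(3))
```

```text
handle end [ 0.353 -0.053  0.209]
machine left top [ 0.415 -0.006  0.29 ]
cup top left [ 0.506 -0.019  0.396]
tray [ 0.422 -0.017  0.05 ]
tray [ 0.453 -0.14   0.05 ]
```

Request:
play_rows(deltas=[[0, 0, 0.6, 0, 0, -1, 0.5], [0, 0, 1.2, 1.2, -0.6, -2, 1], [0, 0, 1.8, 2.4, -1.3, -3, 1], [0, 0, 2.4, 3.6, -1.9, -4, 1], [0, 0, 3.2, 4.8, -2.6, -4.9, 1]])

```text
t: 0.65
tool_pos: [0.3382, -0.4531, 0.552]
ee_rot: [[0.995, 0.101, 0.0], [0.101, -0.995, -0.0], [0.0, 0.0, -1.0]]
wrist_force: [-0.0, 0.1, 0.0]
opening: 0.012
gripper_force: 0.0
```

Request:
play_rows(deltas=[[0, 0, 0, 1.1, -1, 0, 1], [0, 0, 0, 2.2, -2, 0, 1], [0, 0, 0, 3.3, -3.1, 0, 1], [0, 0, 0, 4.4, -4.1, 0, 1], [0, 0, 0, 5.4, -5.1, 0, 1]])

```text
t: 1.15
tool_pos: [0.4837, -0.2834, 0.5506]
ee_rot: [[0.995, 0.105, -0.0], [0.105, -0.995, 0.0], [-0.0, -0.0, -1.0]]
wrist_force: [0.4, 0.0, -0.8]
opening: 0.0003
gripper_force: 0.0
```

Run:
```python
from h import *
s=state(); a=save("wrist","w1.png"); b=save("scene","s1.png"); c=save("side","d1.png")
cv2.imwrite("pics/m1.png",np.vstack([np.hstack([cv2.resize(a[:,:,::-1],(400,300)),cv2.resize(b[:,:,::-1],(400,300))]),np.hstack([cv2.resize(c[80:280,170:370,::-1],(400,300)),np.zeros((300,400,3),np.uint8)])]))
print(s['tool_pos'],s['wrist_force'])
```

```text
[ 0.4836957  -0.28341738  0.55063868] [ 0.39470129  0.03881048 -0.81876653]
```

View pics/m1.png

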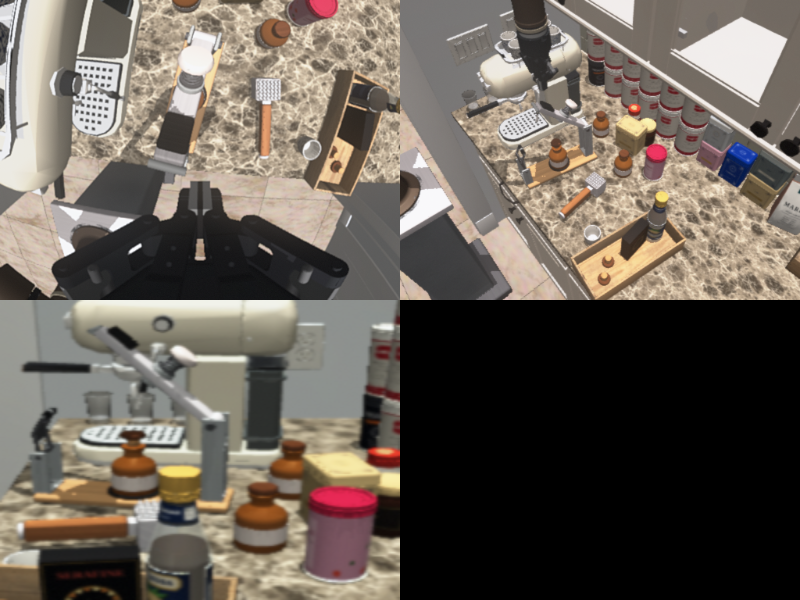

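The wrist view (half-scale montage) shows the knob at (196,60), the pad at (173,136), the mallet head at (267,91) and its butt at (264,153). I'll enlarge it for measuring.

Run:
```python
from h import *
a=cv2.imread("pics/w1.png")[20:220,190:400]
cv2.imwrite("pics/w1c.png",cv2.resize(a,None,fx=3,fy=3,interpolation=cv2.INTER_CUBIC))
```

```text
(no output)
```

View pics/w1c.png

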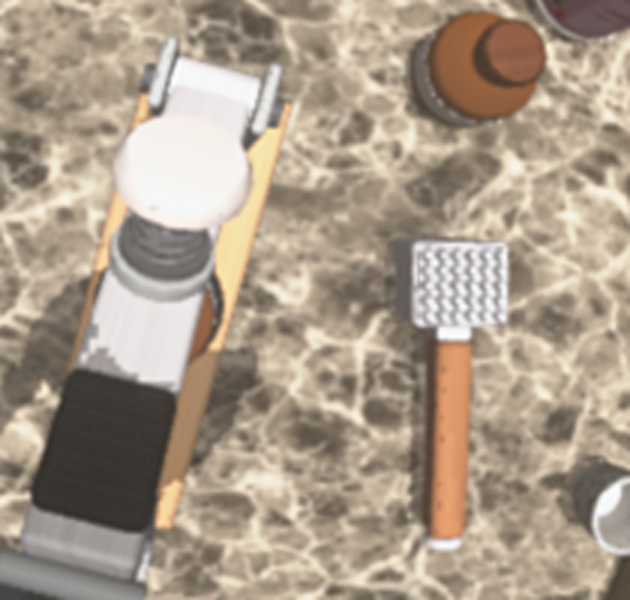

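Run:
```python
from h import *
s=state(); W=lambda x,y,z:plane("wrist",x/3+190,y/3+20,z,s).round(4)
S=lambda x,y:(x/2.85+130,y/2.85+110); D=lambda x,y:(x/3+170,y/3+80)
R=lambda x,y:ray("wrist",x/3+190,y/3+20,s)
print("pad",W(104,450,.296),tri(R(104,450),ray("scene",*S(165,73)),ray("side",*D(183,72))).round(4))
print("knob",W(181,165,.269),tri(R(181,165),ray("scene",*S(256,64)),ray("side",*D(276,109))).round(4))
print("hinge",W(150,80,.154),W(277,103,.154))
a,b=W(288,105,.016),W(165,525,.016);print("footedge",a,b,np.degrees(np.arctan2(*(a-b)[1::-1])))
print("head",[W(*c,.065) for c in[(413,242),(507,242),(507,325),(412,325)]],W(460,284,.065),"butt",W(446,544,.033), "mid",W(452,345,.04))
print("b1",W(511,51,.1),"cup",W(625,515,.05))
```

```text
pad [ 0.5021 -0.2555  0.296 ] [ 0.5013 -0.257   0.294 ]
knob [ 0.5779 -0.2672  0.269 ] [ 0.5779 -0.2692  0.2663]
hinge [ 0.6169 -0.2484  0.154 ] [ 0.6132 -0.2999  0.154 ]
footedge [ 0.6304 -0.3162  0.016 ] [ 0.3783 -0.2738  0.016 ] -9.547068315279676
head [array([ 0.5636, -0.3844,  0.065 ]), array([ 0.572 , -0.4352,  0.065 ]), array([ 0.5283, -0.4425,  0.065 ]), array([ 0.5205, -0.3903,  0.065 ])] [ 0.5458 -0.4128  0.065 ] butt [ 0.3904 -0.4428  0.033 ] mid [ 0.5102 -0.4214  0.04  ]
b1 [ 0.6655 -0.4125  0.1   ] cup [ 0.4263 -0.5492  0.05  ]
```

Run:
```python
from h import *
s=state(); print(s['tool_pos']); s['tool_pos']=np.array([.4837,-.28342,.55064]); s['ee_rot']=np.array([[.995,.105,0],[.105,-.995,0],[0,0,-1]])
W=lambda x,y,z:plane("wrist",x/3+190,y/3+20,z,s).round(4)
S=lambda x,y:(x/2.85+130,y/2.85+110); D=lambda x,y:(x/3+170,y/3+80)
R=lambda x,y:ray("wrist",x/3+190,y/3+20,s)
print("pad",W(104,450,.296),tri(R(104,450),ray("scene",*S(165,73)),ray("side",*D(183,72))).round(4))
print("knob",W(181,165,.269),tri(R(181,165),ray("scene",*S(256,64)),ray("side",*D(276,109))).round(4))
print("hinge",W(150,80,.154),W(277,103,.154))
a,b=W(288,105,.016),W(165,525,.016);print("footedge",a,b,np.degrees(np.arctan2(*(a-b)[1::-1])))
print("head",[W(*c,.065) for c in[(413,242),(507,242),(507,325),(412,325)]],W(460,284,.065),"butt",W(446,544,.033), "mid",W(452,345,.04))
print("b1",W(511,51,.1),"cup",W(625,515,.05))
```

```text
[ 0.48398045 -0.28305714  0.55045523]
pad [ 0.502  -0.2561  0.296 ] [ 0.5013 -0.2574  0.2941]
knob [ 0.578  -0.2681  0.269 ] [ 0.5779 -0.2699  0.2666]
hinge [ 0.6171 -0.2495  0.154 ] [ 0.6132 -0.3011  0.154 ]
footedge [ 0.6305 -0.3175  0.016 ] [ 0.3783 -0.2741  0.016 ] -9.76414736933105
head [array([ 0.5632, -0.3855,  0.065 ]), array([ 0.5715, -0.4364,  0.065 ]), array([ 0.5276, -0.4436,  0.065 ]), array([ 0.5201, -0.3912,  0.065 ])] [ 0.5453 -0.4138  0.065 ] butt [ 0.3897 -0.4432  0.033 ] mid [ 0.5096 -0.4223  0.04  ]
b1 [ 0.6652 -0.414   0.1   ] cup [ 0.4252 -0.5499  0.05  ]
```

Request:
play_rows(deltas=[[0, 0, 0, 1.0, -0.8, 1.6, 1], [0, 0, 0, 0.85, -0.85, 2.8, 1], [0, 0, 0, 0.2, -1.05, 3.6, 1], [0, 0, 0, -0.4, -1.2, 4.35, 1], [0, 0, 0, -0.7, -1.3, 4.9, 1]])

```text
t: 1.8
tool_pos: [0.4562, -0.2492, 0.4022]
ee_rot: [[0.995, 0.103, -0.001], [0.103, -0.995, 0.0], [-0.001, -0.0, -1.0]]
wrist_force: [2.3, -0.2, 0.8]
opening: 0.0
gripper_force: 1.0
```

Request:
play_rows(deltas=[[0, 0, 0, -0.35, -0.1, 0.8, 1], [0, 0, 0, -0.5, -0.14, 1.4, 1], [0, 0, 0, -0.62, -0.18, 1.9, 1], [0, 0, 0, -0.62, -0.18, 2.15, 1], [0, 0, 0, -0.62, -0.18, 2.15, 1]])

```text
t: 2.3
tool_pos: [0.438, -0.2463, 0.3402]
ee_rot: [[0.995, 0.103, -0.002], [0.103, -0.995, -0.0], [-0.002, 0.0, -1.0]]
wrist_force: [-3.7, 0.8, 10.5]
opening: 0.0003
gripper_force: 5.1
```

Request:
play_rows(deltas=[[0, 0, 0, 0, 0, 0.15, 1], [0, 0, 0, 0, 0, 0.3, 1], [0, 0, 0, 0, 0, 0.45, 1], [0, 0, 0, 0, 0, 0.45, 1], [0, 0, 0, 0, 0, 0.45, 1]])

```text
t: 2.8
tool_pos: [0.438, -0.2464, 0.331]
ee_rot: [[0.995, 0.104, -0.004], [0.104, -0.995, -0.0], [-0.004, -0.0, -1.0]]
wrist_force: [-11.7, 5.3, 29.8]
opening: 0.0001
gripper_force: 15.5
```

Run:
```python
from h import *
b=save("scene","s2.png"); c=save("side","d2.png")
f=lambda i,y,x:cv2.resize(i[y:y+150,x:x+150,::-1],(400,400),interpolation=cv2.INTER_CUBIC)
cv2.imwrite("pics/m2.png",np.hstack([f(b,100,130),f(c,90,170)]))
print(state()['wrist_force'])
```

```text
[-13.02282127   5.94729391  29.09805839]
```

View pics/m2.png

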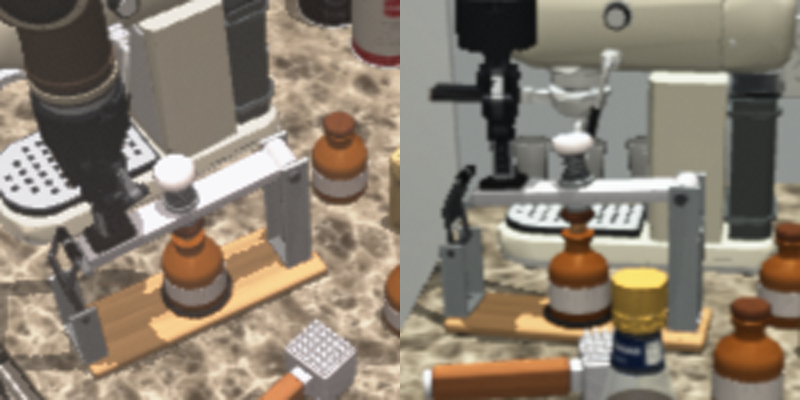

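The bridge looks level, with the fingers on the pad at side crop (500,182) and the catch at (457,200). I'll lift off and check that it stays.

Request:
play_rows(deltas=[[0, 0, 0, 0, 0, -0.5, 1], [0, 0, 0, 0, 0, -1, 1], [0, 0, 0, 0, 0, -2, 1], [0, 0, 0, 0, 0, -3, 1], [0, 0, 0, 0, 0, -4, 1]])

```text
t: 3.4
tool_pos: [0.438, -0.2459, 0.4467]
ee_rot: [[0.995, 0.103, -0.001], [0.103, -0.995, 0.0], [-0.001, -0.0, -1.0]]
wrist_force: [-0.1, 0.1, 0.3]
opening: -0.0001
gripper_force: 0.0
```

Run:
```python
from h import *
s=state(); b=save("scene","s3.png"); c=save("side","d3.png"); w=save("wrist","w3.png")
np.save("w3.npy",np.hstack([s['tool_pos'],np.ravel(s['ee_rot'])]))
f=lambda i,y,x,n=150:cv2.resize(i[y:y+n,x:x+n,::-1],(400,400),interpolation=cv2.INTER_CUBIC)
cv2.imwrite("pics/m3.png",np.hstack([f(c,90,170),f(w,20,190,200)]))
print(s['tool_pos'],s['wrist_force'])
```

```text
[ 0.43796148 -0.24588303  0.44673727] [-0.11211212  0.12495106  0.30231639]
```

View pics/m3.png

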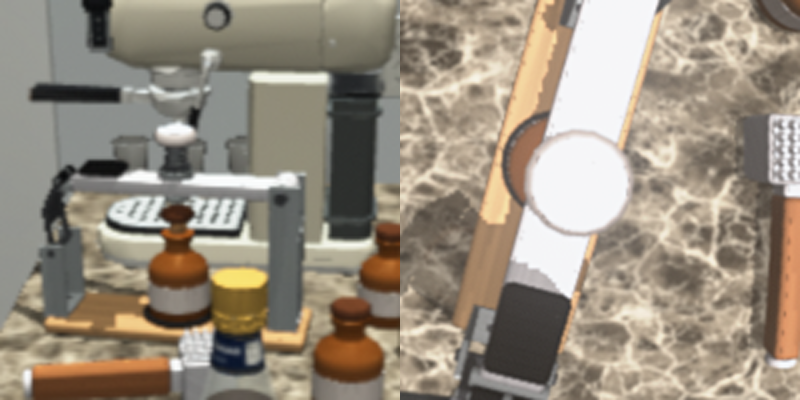

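The bridge stays shut. The knob is at wrist pixel (279,111.5), and the mallet's handle axis runs near column 382.

Run:
```python
from h import *
v=np.load("w3.npy"); s=dict(tool_pos=v[:3],ee_rot=v[3:].reshape(3,3))
W=lambda u,w,z:plane("wrist",u,w,z,s).round(4)
k=W(279,111.5,.21); print("knob",k,"edges",W(279,86.5,.21),W(279,137,.21),W(253,111.5,.21),W(305.5,111.5,.21))
p=lambda x,y:((x-400)/2+190,y/2+20)
print("pad",W(*p(527,333),.171),"butt",W(*p(783,364),.033),"neck",W(*p(786,196),.033))
for n in("s3","d3"):
    im=cv2.imread(f"pics/{n}.png"); x0,y0,x1,y1=(185,150,210,175) if n=="s3" else (220,132,255,150)
    g=im[y0:y1,x0:x1].astype(int); m=(g.min(2)>185)&(g.max(2)-g.min(2)<40); ys,xs=np.nonzero(m); print(n,len(xs),xs.mean()+x0,ys.mean()+y0,xs.min()+x0,xs.max()+x0,ys.min()+y0,ys.max()+y0)
print("expected",proj("scene",np.r_[k[:2],.203]),proj("side",np.r_[k[:2],.203]))
m=eyes.read_camera("scene")
hsv=cv2.cvtColor(m,cv2.COLOR_RGB2HSV)[225:285,195:245]; q=(hsv[...,0]<16)&(hsv[...,1]>120)&(hsv[...,2]>90)
ys,xs=np.nonzero(q); P=np.c_[xs+195,ys+225].astype(np.float32); c,e=cv2.PCACompute(P,None)[:2]; print("handle",len(P),c,e[0])
t=(P-c)@e[0]; print([plane("scene",*(c[0]+e[0]*x),.036).round(4) for x in(np.percentile(t,1),np.percentile(t,99))])
```

```text
knob [ 0.5068 -0.2539  0.21  ] edges [ 0.524  -0.2519  0.21  ] [ 0.489 -0.256  0.21 ] [ 0.5048 -0.2361  0.21  ] [ 0.509  -0.2722  0.21  ]
pad [ 0.4375 -0.243   0.171 ] butt [ 0.386  -0.4369  0.033 ] neck [ 0.5068 -0.412   0.033 ]
s3 251 197.37450199203187 162.81274900398407 185 209 153 174
d3 66 235.25757575757575 138.74242424242425 229 242 136 141
expected [193.12895936 160.71539947] [234.41023259 140.54755886]
handle 442 [[224.76471 257.64706]] [ 0.7395802  -0.67306846]
[array([ 0.4031, -0.4388,  0.036 ]), array([ 0.5128, -0.423 ,  0.036 ])]
```

Request:
play_rows(deltas=[[0, 0, 0, 0.2, 1.2, 0, 0.5], [0, 0, -0.2, 0.4, 2.5, 0.2, 0], [0, 0, -0.4, 0.7, 3.8, 0.9, 0], [0, 0, -0.5, 1, 5, 1.6, 0], [0, 0, -0.5, 1.1, 5.9, 2.2, 0]])

```text
t: 4.1
tool_pos: [0.4895, -0.4196, 0.3762]
ee_rot: [[0.989, 0.147, -0.003], [0.147, -0.989, 0.002], [-0.003, -0.003, -1.0]]
wrist_force: [-0.6, -0.1, 0.3]
opening: 0.0724
gripper_force: 0.0
```

Request:
play_rows(deltas=[[0, 0, 0, 0, 0, 0, 0], [0, 0, 0, 0, 0, 0, 0], [0, 0, 0, 0, 0, 0, 0], [0, 0, 0, 0, 0, 0, 0], [0, 0, 0, 0, 0, 0, 0]])

```text
t: 4.6
tool_pos: [0.4902, -0.417, 0.3811]
ee_rot: [[0.989, 0.149, 0.001], [0.149, -0.989, -0.001], [0.001, 0.001, -1.0]]
wrist_force: [0.9, 0.6, -0.4]
opening: 0.0855
gripper_force: 0.0
```

Run:
```python
from h import *
s=state(); w=save("wrist","w4.png")
np.save("w4.npy",np.hstack([s['tool_pos'],np.ravel(s['ee_rot'])]))
print(s['tool_pos'],s['ee_rot'][:,0])
```

```text
[ 0.49016508 -0.41699252  0.38106076] [9.88906624e-01 1.48535468e-01 9.50596873e-04]
```

View pics/w4.png

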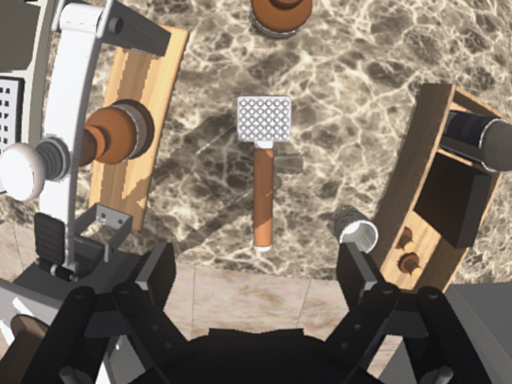

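The mallet head spans (237..291, 97..142) with the handle along column 263 down to (263,248), nearly centred and aligned.

Run:
```python
from h import *
v=np.load("w4.npy"); R=v[3:].reshape(3,3); s=dict(tool_pos=v[:3],ee_rot=R)
T=lambda u,w,z:(R.T@(plane("wrist",u,w,z,s)-v[:3])).round(4)[:2]
W=lambda u,w,z:plane("wrist",u,w,z,s).round(4)
for n,a in dict(tl=(237,97,.065),tr=(291,97,.065),br=(291,142,.065),bl=(239,142,.065),ctr=(264.5,119.5,.065),neck=(263.5,149,.04),woodstart=(263.5,150,.046),butt=(263,248,.036)).items(): print(n,T(*a),W(*a))
```

```text
tl [ 0.076  -0.0186] [ 0.5629 -0.3877  0.065 ]
tr [0.0762 0.0326] [ 0.5708 -0.4383  0.065 ]
br [0.0324 0.0335] [ 0.5275 -0.4457  0.065 ]
bl [ 0.0322 -0.0171] [ 0.5199 -0.3956  0.065 ]
ctr [0.0542 0.0075] [ 0.5452 -0.4167  0.065 ]
neck [0.0201 0.0074] [ 0.5116 -0.4216  0.04  ]
woodstart [0.0203 0.0072] [ 0.5117 -0.4215  0.046 ]
butt [-0.1023  0.0079] [ 0.3905 -0.4404  0.036 ]
```

Request:
play_rows(deltas=[[0, 0, 0, 0.07, 0.25, 1.4, 0], [0, 0, 0, 0.07, 0.25, 2.8, 0], [0, 0, 0, 0.07, 0.25, 4.2, 0], [0, 0, 0, 0.07, 0.25, 5.6, 0], [0, 0, 0, 0.07, 0.25, 6.5, 0]])

```text
t: 5.15
tool_pos: [0.4924, -0.4235, 0.1821]
ee_rot: [[0.989, 0.148, -0.003], [0.148, -0.989, 0.003], [-0.002, -0.003, -1.0]]
wrist_force: [-1.1, 1.3, -1.4]
opening: 0.0852
gripper_force: 0.0
```

Request:
play_rows(deltas=[[0, 0, 0, 0, 0, 0, 0.4], [0, 0, 0, 0, 0, 0, 1], [0, 0, 0, 0, 0, 0, 1], [0, 0, 0, 0, 0, 0, 1], [0, 0, 0, 0, 0, 0, 1]])

```text
t: 5.65
tool_pos: [0.4942, -0.4256, 0.1878]
ee_rot: [[0.989, 0.147, 0.003], [0.147, -0.989, -0.002], [0.003, 0.003, -1.0]]
wrist_force: [-0.7, 0.3, 4.2]
opening: 0.021
gripper_force: 60.0
```

Request:
play_rows(deltas=[[0, 0, 0, 0, 0, 0, 1], [0, 0, 0, 0, 0, 0, 1], [0, 0, 0, 0, 0, -0.3, 1], [0, 0, 0, 0, 0, -0.8, 1], [0, 0, 0, 0, 0, -1.5, 1]])

```text
t: 6.15
tool_pos: [0.4923, -0.4241, 0.2294]
ee_rot: [[0.989, 0.148, -0.003], [0.148, -0.989, 0.002], [-0.002, -0.003, -1.0]]
wrist_force: [0.5, -1.1, -3.4]
opening: 0.0212
gripper_force: 59.1
```

Request:
play_rows(deltas=[[0, 0, 0, 0, 0, -1.4, 1], [0, 0, 0, 0, 0, -2.8, 1], [0, 0, 0, 0, -0.5, -4.2, 1], [0, 0, 0, -0.1, -1.3, -5.6, 1], [0, 0, 0, -0.2, -2.3, -6.4, 1]])

```text
t: 6.65
tool_pos: [0.4772, -0.3578, 0.4271]
ee_rot: [[0.989, 0.147, 0.005], [0.147, -0.989, -0.005], [0.005, 0.006, -1.0]]
wrist_force: [1.5, 0.2, -2.9]
opening: 0.0213
gripper_force: 59.4
```

Request:
play_rows(deltas=[[0, 0, 0, 0, -0.8, 0, 1], [0, 0, 0, -0.1, -1.7, 0, 1], [0, 0, 0, -0.15, -2.6, 0, 1], [0, 0, 0, -0.15, -3.2, 0, 1], [0, 0, 0, -0.15, -3.2, 0, 1]])

```text
t: 7.15
tool_pos: [0.4578, -0.261, 0.4221]
ee_rot: [[0.989, 0.15, -0.001], [0.15, -0.989, 0.001], [-0.001, -0.001, -1.0]]
wrist_force: [-0.1, -0.4, -3.6]
opening: 0.0212
gripper_force: 59.3
```

Run:
```python
from h import *
s=state(); print(s['tool_pos'],s['wrist_force'],s['ee_rot'][:,0]); w=save("wrist","w5.png");b=save("scene","s5.png"); c=save("side","d5.png")
s=state(); print(s['tool_pos'],s['wrist_force'])
f=lambda i,y,x,n=150:cv2.resize(i[y:y+n,x:x+n,::-1],(400,400),interpolation=cv2.INTER_CUBIC)
cv2.imwrite("pics/m5.png",np.hstack([f(c,70,170),f(b,80,120)]))
```

```text
[ 0.45778699 -0.26103748  0.42209955] [-0.06797213 -0.39069896 -3.62505037] [ 9.88740041e-01  1.49642505e-01 -5.01852842e-04]
[ 0.45868921 -0.26365249  0.42236416] [-0.08458677  0.85632714 -3.94162626]
```

View pics/m5.png

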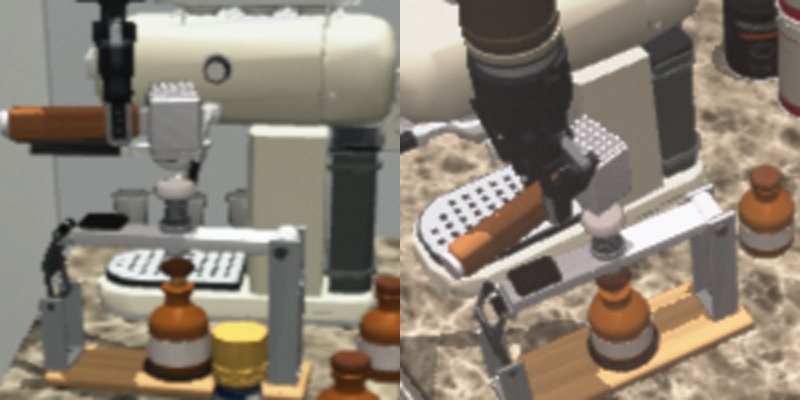

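The mallet is level and centred over the knob. First blow, fairly shallow.

Request:
play_rows(deltas=[[0, 0, 0, 0, 0, 0.3, 1], [0, 0, 0, 0, 0, 0.9, 1], [0, 0, 0, 0, 0, 1.45, 1], [0, 0, 0, 0, 0, 0.8, 1], [0, 0, 0, 0, 0, 0, 1]])

```text
t: 7.8
tool_pos: [0.458, -0.2638, 0.42]
ee_rot: [[0.989, 0.146, -0.004], [0.146, -0.989, 0.002], [-0.004, -0.003, -1.0]]
wrist_force: [0.6, -0.1, -2.4]
opening: 0.0215
gripper_force: 59.0
```

Run:
```python
from h import *
s=state(); print(s['tool_pos'],s['wrist_force'],s['opening']); b=save("scene","s6.png"); c=save("side","d6.png"); print(state()['tool_pos'])
def cap(n,box):
    im=cv2.imread("pics/"+n); return im[box[1]:box[3],box[0]:box[2]]
for a in("d5.png","d6.png"):
    g=cap(a,(224,150,250,190)).astype(int); print(a,[tuple(r) for r in g[:,12]][8:36])
```

```text
[ 0.45803844 -0.26383768  0.41995891] [ 0.63689103 -0.09450003 -2.40690424] 0.021504959265765133
[ 0.4597384  -0.26486772  0.42473673]
d5.png [(np.int64(141), np.int64(143), np.int64(142)), (np.int64(128), np.int64(130), np.int64(130)), (np.int64(123), np.int64(124), np.int64(125)), (np.int64(121), np.int64(122), np.int64(123)), (np.int64(117), np.int64(118), np.int64(118)), (np.int64(114), np.int64(115), np.int64(114)), (np.int64(111), np.int64(113), np.int64(109)), (np.int64(88), np.int64(91), np.int64(89)), (np.int64(64), np.int64(70), np.int64(78)), (np.int64(28), np.int64(40), np.int64(64)), (np.int64(22), np.int64(35), np.int64(61)), (np.int64(22), np.int64(35), np.int64(61)), (np.int64(21), np.int64(33), np.int64(58)), (np.int64(19), np.int64(31), np.int64(55)), (np.int64(21), np.int64(33), np.int64(57)), (np.int64(25), np.int64(41), np.int64(64)), (np.int64(43), np.int64(69), np.int64(98)), (np.int64(47), np.int64(78), np.int64(109)), (np.int64(42), np.int64(70), np.int64(99)), (np.int64(37), np.int64(72), np.int64(116)), (np.int64(35), np.int64(87), np.int64(155)), (np.int64
[... 879 characters left out ...]
64(61), np.int64(69), np.int64(84)), (np.int64(22), np.int64(36), np.int64(62)), (np.int64(21), np.int64(35), np.int64(61)), (np.int64(20), np.int64(33), np.int64(58)), (np.int64(19), np.int64(31), np.int64(54)), (np.int64(19), np.int64(29), np.int64(49)), (np.int64(21), np.int64(36), np.int64(58)), (np.int64(30), np.int64(63), np.int64(108)), (np.int64(36), np.int64(88), np.int64(158)), (np.int64(37), np.int64(81), np.int64(135)), (np.int64(17), np.int64(44), np.int64(79)), (np.int64(12), np.int64(36), np.int64(68)), (np.int64(13), np.int64(39), np.int64(74)), (np.int64(15), np.int64(43), np.int64(81)), (np.int64(20), np.int64(54), np.int64(97)), (np.int64(36), np.int64(83), np.int64(142))]
```

The stopper cap dropped about 4 px (roughly 11 mm). Second blow a bit deeper.

Request:
play_rows(deltas=[[0, 0, 0, 0, 0, 0.6, 1], [0, 0, 0, 0, 0, 1.1, 1], [0, 0, 0, 0, 0, 1.6, 1], [0, 0, 0, 0, 0, 0.9, 1], [0, 0, 0, 0, 0, 0, 1]])

```text
t: 8.4
tool_pos: [0.4576, -0.2633, 0.4187]
ee_rot: [[0.989, 0.147, -0.005], [0.147, -0.989, 0.003], [-0.005, -0.004, -1.0]]
wrist_force: [0.7, 0.1, -2.1]
opening: 0.0213
gripper_force: 59.5
```

Run:
```python
from h import *
print(state()['tool_pos']); save("scene","s7.png"); save("side","d7.png"); print(state()['tool_pos'])
for a in("d5.png","d6.png","d7.png"):
    print(a,cv2.imread("pics/"+a)[158:186,236].mean(1).astype(int).tolist())
v=[proj("side",np.array([.511,-.256,z])) for z in(.134,.116,.106)]; print(v)
```

```text
[ 0.45761136 -0.26328838  0.41870103]
[ 0.45962559 -0.26448685  0.42428497]
d5.png [142, 129, 124, 122, 117, 114, 111, 89, 70, 44, 39, 39, 37, 35, 37, 43, 70, 78, 70, 75, 92, 84, 49, 42, 49, 51, 60, 88]
d6.png [141, 130, 124, 122, 118, 110, 102, 98, 126, 157, 162, 175, 71, 40, 39, 37, 34, 32, 38, 67, 94, 84, 46, 38, 42, 46, 57, 87]
d7.png [142, 130, 124, 121, 118, 114, 111, 100, 126, 156, 166, 210, 221, 195, 75, 39, 39, 37, 33, 32, 54, 80, 47, 39, 43, 46, 56, 85]
[array([236.56005188, 166.60040952]), array([236.70038471, 173.12567071]), array([236.77755018, 176.71374628])]
```

Request:
play_rows(deltas=[[0, 0, 0, 0, 0, 0.7, 1], [0, 0, 0, 0, 0, 1.2, 1], [0, 0, 0, 0, 0, 1.58, 1], [0, 0, 0, 0, 0, 1.7, 1], [0, 0, 0, 0, 0, 1, 1]])

```text
t: 9.0
tool_pos: [0.4574, -0.2631, 0.3889]
ee_rot: [[0.989, 0.147, -0.005], [0.147, -0.989, 0.003], [-0.005, -0.003, -1.0]]
wrist_force: [-1.8, -0.6, -0.7]
opening: 0.0213
gripper_force: 60.4
```

Request:
play_rows(deltas=[[0, 0, 0, 0, 0, -0.5, 1], [0, 0, 0, 0, 0, -1, 1], [0, 0, 0, 0, 0, -1, 1], [0, 0, 0, 0, 0, -1, 1], [0, 0, 0, 0, 0, -1, 1]])

```text
t: 9.5
tool_pos: [0.4579, -0.2629, 0.4199]
ee_rot: [[0.989, 0.148, -0.003], [0.148, -0.989, 0.002], [-0.003, -0.002, -1.0]]
wrist_force: [1.1, -0.4, -3.7]
opening: 0.0215
gripper_force: 60.2
```

Run:
```python
from h import *
print(state()['tool_pos'],state()['ee_rot'][:,0]); save("scene","s8.png"); save("side","d8.png")
for a in("d5.png","d6.png","d7.png","d8.png"):
    print(a,cv2.imread("pics/"+a)[158:186,236].mean(1).astype(int).tolist())
f=lambda n,y,x,k:cv2.resize(cv2.imread("pics/"+n)[y:y+k,x:x+k],(400,400),interpolation=cv2.INTER_CUBIC)
cv2.imwrite("pics/m8.png",np.hstack([f("d8.png",150,205,60),f("s8.png",80,120,150)]))
```

```text
[ 0.45793158 -0.26287753  0.41989131] [ 0.98904815  0.14757122 -0.00254834]
d5.png [142, 129, 124, 122, 117, 114, 111, 89, 70, 44, 39, 39, 37, 35, 37, 43, 70, 78, 70, 75, 92, 84, 49, 42, 49, 51, 60, 88]
d6.png [141, 130, 124, 122, 118, 110, 102, 98, 126, 157, 162, 175, 71, 40, 39, 37, 34, 32, 38, 67, 94, 84, 46, 38, 42, 46, 57, 87]
d7.png [142, 130, 124, 121, 118, 114, 111, 100, 126, 156, 166, 210, 221, 195, 75, 39, 39, 37, 33, 32, 54, 80, 47, 39, 43, 46, 56, 85]
d8.png [142, 131, 124, 122, 118, 111, 101, 95, 121, 156, 166, 210, 221, 194, 76, 40, 42, 46, 44, 37, 53, 80, 47, 39, 42, 46, 56, 86]
```

View pics/m8.png

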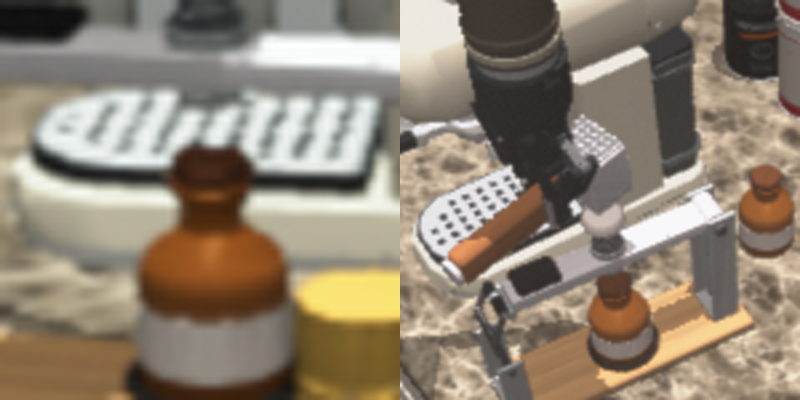

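The cap sits on the rim and the last blow didn't move it, so the stopper is home; the knob is up and the bridge shut. Now I'll return the mallet.

Request:
play_rows(deltas=[[0, 0, 0, 0, 1.2, 0, 1], [0, 0, 0, 0.1, 2.6, 0, 1], [0, 0, 0, 0.2, 4, 0, 1], [0, 0, 0, 0.4, 5, 0.7, 1], [0, 0, 0, 0.4, 5.5, 1.8, 1]])

```text
t: 10.1
tool_pos: [0.4961, -0.4282, 0.3697]
ee_rot: [[0.989, 0.146, 0.006], [0.146, -0.989, -0.006], [0.005, 0.007, -1.0]]
wrist_force: [0.1, -0.3, -3.0]
opening: 0.0214
gripper_force: 60.2
```

Request:
play_rows(deltas=[[0, 0, 0, 0, 0, 1.4, 1], [0, 0, 0, 0, 0, 2.8, 1], [0, 0, 0, 0, 0, 4.2, 1], [0, 0, 0, 0, 0, 5, 1], [0, 0, 0, 0, 0, 5.3, 1]])

```text
t: 10.6
tool_pos: [0.4929, -0.4229, 0.2037]
ee_rot: [[0.989, 0.148, -0.007], [0.148, -0.989, 0.006], [-0.006, -0.007, -1.0]]
wrist_force: [-0.4, 1.3, -3.6]
opening: 0.021
gripper_force: 59.9
```

Request:
play_rows(deltas=[[0, 0, 0, 0, 0, 0.25, 1], [0, 0, 0, 0, 0, 0.5, 1], [0, 0, 0, 0, 0, 0.65, 1], [0, 0, 0, 0, 0, 0.75, 1], [0, 0, 0, 0, 0, 0.75, 1]])

```text
t: 11.1
tool_pos: [0.4949, -0.4248, 0.1869]
ee_rot: [[0.989, 0.148, 0.001], [0.148, -0.989, -0.001], [0.0, 0.001, -1.0]]
wrist_force: [-0.6, 1.0, -3.3]
opening: 0.0213
gripper_force: 59.9
```

Request:
play_rows(deltas=[[0, 0, 0, 0, 0, 0.05, 1], [0, 0, 0, 0, 0, 0.1, 1], [0, 0, 0, 0, 0, 0.15, 1], [0, 0, 0, 0, 0, 0.15, 1], [0, 0, 0, 0, 0, 0.15, 1]])

```text
t: 11.6
tool_pos: [0.4951, -0.4251, 0.1849]
ee_rot: [[0.989, 0.148, 0.001], [0.148, -0.989, -0.001], [0.0, 0.001, -1.0]]
wrist_force: [-4.4, 2.5, 8.5]
opening: 0.0213
gripper_force: 62.0
```

Touchdown, so I'll release it and lift clear.

Request:
play_rows(deltas=[[0, 0, 0, 0, 0, -0.08, 1], [0, 0, 0, 0, 0, -0.08, 0.6], [0, 0, 0, 0, 0, -0.08, 0], [0, 0, 0, 0, 0, -0.08, 0], [0, 0, 0, 0, 0, -0.08, 0]])

```text
t: 12.1
tool_pos: [0.4948, -0.4247, 0.1842]
ee_rot: [[0.989, 0.148, 0.0], [0.148, -0.989, -0.0], [0.0, 0.0, -1.0]]
wrist_force: [-0.3, 0.3, -0.3]
opening: 0.0761
gripper_force: 0.0
```

Request:
play_rows(deltas=[[0, 0, 0, 0, 0, 0, 0], [0, 0, 0, 0, 0, 0, 0], [0, 0, 0, 0, 0, -1, 0], [0, 0, 0, 0, 0, -2.5, 0], [0, 0, 0, 0, 0, -4, 0]])

```text
t: 12.6
tool_pos: [0.4943, -0.4242, 0.3043]
ee_rot: [[0.989, 0.148, -0.002], [0.148, -0.989, 0.002], [-0.002, -0.002, -1.0]]
wrist_force: [0.7, 0.1, 0.2]
opening: 0.0855
gripper_force: 0.0
```

Request:
play_rows(deltas=[[0, 0, 0, 0, 0, -1, 0], [0, 0, 0, 0, 0, -2, 0], [0, 0, 0, 0, 0, -2, 0], [0, 0, 0, 0, 0, -2, 0], [0, 0, 0, 0, 0, -2, 0]])

```text
t: 13.1
tool_pos: [0.4941, -0.4241, 0.3623]
ee_rot: [[0.989, 0.148, -0.002], [0.148, -0.989, 0.002], [-0.002, -0.003, -1.0]]
wrist_force: [-0.3, 0.2, -1.1]
opening: 0.0855
gripper_force: 0.0
```

Run:
```python
from h import *
print(state()['tool_pos'],state()['wrist_force']); save("wrist","w9.png"); save("side","d9.png")
f=lambda n,y,x,k:cv2.resize(cv2.imread("pics/"+n)[y:y+k,x:x+k],(400,400),interpolation=cv2.INTER_CUBIC)
cv2.imwrite("pics/m9.png",np.hstack([f("d9.png",90,170,180),f("w9.png",0,30,384)]))
```

```text
[ 0.4941138  -0.42407886  0.36232387] [-0.32255763  0.22558046 -1.08217307]
```

View pics/m9.png

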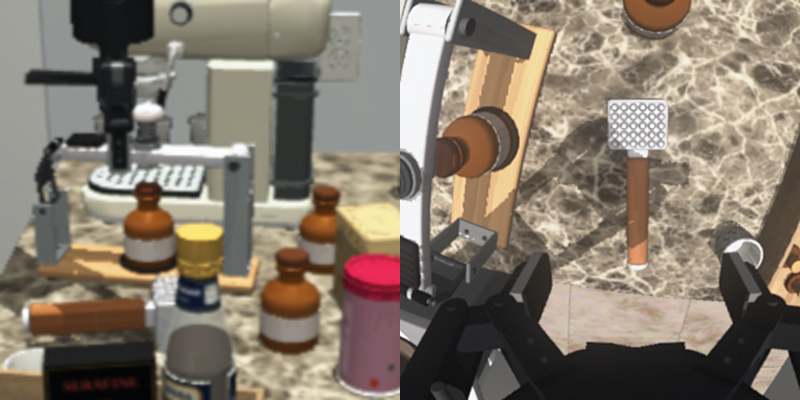

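The mallet stands on the worktop, the bridge is shut, the knob is up, the stopper is on the rim and the bystanders haven't moved. Handing in.

```bash
python3 -c "
from h import *
print(env.job_done())"
```

```text
the job is handed in; nothing more can be done
None
```

I handed the job in at about 13 s: the bridge is shut, the stopper looks fully home after three light blows, the driver is back up, the mallet is back on the worktop and the bystanders are undisturbed. I judged all this from the camera images, since the hand-in returned no verdict, and I viewed 12 pictures, two over the limit of 10.

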